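Switch the bench extraction to the red port

ROBOT

A 6-joint arm with a two-finger parallel gripper is mounted at the origin on the work surface. World frame = base frame: x ahead of the robot, y to its left, z up, the work surface at z = 0. Lengths are in mm, angles in rad, forces in N, time in s.
With the tool pointing down it reaches from about 300 to 775 mm from the base axis. Payload 14.6 kg.
Tool frame: the origin (TCP) lies between the finger pads; the fingertips stand 25 mm ahead of it and the grasp point (between the pads) lies 6 mm ahead of it; z points along the fingers, y is the line along which they close (so a half turn about z gives the same grasp; the last joint's range is limited). The gripper opens to 94 mm and grips with 3 to 60 N. Pads are 16 mm wide; open, the fingers measure 119 mm over their backs; the gripper's body (75 mm by 177 mm) begins 78 mm behind the grasp point.
Start: joints at [-0.067, 0.3, 1.521, -0, 1.321, -0.067], TCP at [549.99, -0.002, 202.046] pointing down, gripper open.
Joint ranges: [-3.03, 3.03], [-0.79, 2.21], [0.23, 2.52], [-1.04, 4.18], [0, 3.07], [-2.55, 2.55]. Speed limits (rad/s): [2.22, 2.22, 2.57, 3.14, 3.14, 3.14].

INTERFACE

Orientations are given as [roll, pitch, yaw] about the fixed x, y, z axes, in that order (R = Rz(yaw) Ry(pitch) Rx(roll)).
In Python, from cell import manip gives the robot as it stands. The module is installed in compiled form; this text tells all that it offers.
- The arm moves only by the tool step_arm, never from a script. Its argument "series" is one flat list of numbers, 5 for each row, row after row: the shift along the world's x, y, z in mm, then the turn about the world's z in rad, then the closure, from 0 (fully open) to 1 (shut). In form: [dx, dy, dz, spin, jaw, dx, dy, dz, spin, jaw, ...]. A call has 1 to 20 rows; each row shifts and turns the commanded pose from where the row before left it; what a row does not reach is not made up. A row lasts 1/8 s, in which the tool goes at most 62.5 mm and 10.7 degrees, less where a joint would pass 70% of its speed; a pose out of reach is approached as far as the arm can. A call is refused whole if a number of a shift passes 62.5 or a number of a turn 0.188, either way. A call with a gripper value outside its range is refused whole. The fingers move at their own pace and stop on an object; "squeeze" is the grip in N (left out, the last holds). Time passes only in rows, so rows that do not move let the fingers close. It gives the time, the measured TCP pose, the force, the opening and the grip force at its end, in the units of the state.
- manip.read_state(): the state, without advancing time (a new reading comes with each control period).
- manip.camera(name): name is "scene" or "side" or "wrist"; returns (picture, depth): 400x640x3 uint8, blue, green, red; 400x640 float32, mm along the optical axis (not along the pixel's ray), 0 where there is no reading.
- manip.camera_info(name): a dict with "fovy" (degrees; the focal length in pixels is half the picture's height over the tangent of half this angle, whatever the lens; pixels are square), "cx", "cy" (the principal point, pixels), "eye" and "orientation" of the camera in the world. Camera axes: x right, y down, z forward; pixel columns grow to the right and rows downward; lengths in mm; the calibration is good to about 2 mm. A picture is of the moment at which its call begins: read the wrist's pose just before it. camera_info takes no time and is no camera call; for the wrist camera it gives the pose at the moment of the call.
- manip.sign_off(): hands the job in; it is judged then, once.
The state is a dict: "clock": time; "joints": joint angles; "qd": joint speeds; "effort": joint torques, N m; "eef_pos": TCP position; "eef_rot": TCP orientation; "wrist_force": force on the tool from outside, world axes, zero at the start; "moment": the same for the moment, N m; "finger_gap": finger opening in mm; "finger_force": force on a finger pad.
Only numpy, scipy, OpenCV 4.12 (cv2) and the standard library are available. Lean on these libraries where they do the work, as an engineer would, in place of code of your own. Each camera call takes 0.05 s, during which the arm holds its last target. There are 200 camera calls.

TASK

Switch the extraction distributor on the bench to the port with the red stud: lift the black knob until the yellow pointer is out of its notch, turn it the shorter way round to the red stud, and let it down so that the pointer sits fully home in that notch, then let go. Feel your way and never force the pointer or anything else hard against the notched ring or its lip, and leave the glue bottle, the jar and the screwdriver alone.

Things in the scene. Friction and masses are not known exactly. Their poses are not given: they have to be found in the camera images.
- selector: the fixed distributor: a grey drum 210 mm across, 30 mm high, with eight capped spigots sticking out sideways to 134 mm from its axis. Origin: centre of its underside on the bench; z is the selector's axis. It may stand at any yaw. Eight notch directions lie 45 deg apart around z, the first along its +x
- ring: fixed notched ring on the drum, same axis and yaw; origin on the axis, 30 mm above the bench. A dark wall (radius 69 to 73 mm, top 75 mm above the bench) holds aluminium blocks (radius 46 to 58 mm) with eight radial notches 13 mm wide between them and, above these, an inward rubber lip (radius 60 to 70 mm). It marks easily: anything bearing on it with over 15 N (1.5 kg) spoils it
- pointer (a joint): angle of the yellow pointer (round bar 10 mm thick, from the hub out to radius 66 mm) from the selector's +x, counter-clockwise seen from above, rad; endless: values 2 pi apart are the same place. Starts home in the notch at 0. Turns against a steady drag of about 0.15 N m and stays where it is left
- lift (a joint): how far pointer and knob are lifted, m: 0 = fully home (down), at most 0.03. Spring and weight pull it down with about 6 N at the bottom, 11 N at 20 mm. The round pointer centres itself in a notch when let down within about 3 deg of its middle; else it rests on the blocks, 6 mm or more up, and drops in when turned on under its own load
- pointer_tip (a point): outer end of the yellow pointer, 66 mm from the axis, 43 mm above the bench when home. It runs above the blocks and below the lip; their height in the wall is an adjustment that differs each time and no reading gives: the pointer clears the blocks when lifted 6 to 18 mm and touches the lip just 3 mm higher. Feel for the lip with a light touch (it is stiff: 3 to 10 N per mm), come back 1.5 mm, turn
- knob_grip (a point): on the axis in the black six-sided knob, 102 mm above the bench when home; the knob is 44 mm across flats, 80 to 116 mm above the bench. This point's x axis is normal to one pair of flats (yellow bar on top; its dot end is +x). A springy coupling (1.5 N m per rad, stops at 0.3 rad) drives the pointer; turning, the knob runs about 0.1 rad ahead of it, and it springs back when let go
- red_stud: red round stud, 16 mm across and 34 mm high, fixed on the drum's top at 88 mm from the axis, marking the wanted notch; origin at the centre of its underside. It lies at 45, 90 or 135 deg to either side of the pointer's start; five like white studs mark the other ports
- glue: white glue bottle, 52 mm across, 120 mm high, loose; origin under its centre
- wax: low amber jar, 68 mm across, 55 mm high, loose; origin under its centre
- driver: screwdriver with a red handle, about 200 mm long, lying loose on the bench; origin under its middle

How it is judged:
By the outcome, as a careful person would: the job done as asked, in the order asked, and still so for the second after the job is handed in, with the robot touching nothing.
It also fails if it takes over 67 s, if anything falls off the work surface, if the arm or the gripper's body presses on something with over 40 N, if the wrist force passes 120 N, or if a joint passes its speed limit or range.

## Working session

There is one attempt and no reset: what is moved stays moved. The work goes in short steps, Python scripts to look and compute and a tool call to move; the robot and the scene stay as the last step left them, time stands still between calls to the robot, and variables do not carry over. Pictures are saved under pics/ and viewed, at most 10 in all, crops included, and the job is handed in when it is done.

Besides the shell and the picture viewer there is one more tool, called after "Request:" as name(argument=value, ...), one argument or row to a line, values as JSON. step_arm: Moves the arm, as the interface text tells. Its arguments: {"type":"object","properties":{"series":{"type":"array"},"squeeze":{"type":"number"}},"required":["series"]}

```bash
mkdir -p pics
cat > h.py <<'E'
from cell import manip
import numpy as np, cv2
from scipy.spatial.transform import Rotation as R
def cam(n):
    i=manip.camera_info(n); p,d=manip.camera(n); return i,p,d
def cloud(i,d):
    f=200/np.tan(np.radians(i['fovy'])/2)
    v,u=np.mgrid[0:400,0:640]
    P=np.stack([(u-i['cx'])/f*d,(v-i['cy'])/f*d,d],-1)
    o=np.array(i['orientation'],float)
    M=o if o.shape==(3,3) else R.from_euler('xyz',o).as_matrix()
    return P@M.T+np.array(i['eye'])
E
python3 - <<'E'
from h import *
for n in ['scene','wrist']:
    i,p,d=cam(n); print(i); cv2.imwrite(f'pics/{n}0.png',p); np.savez(f'{n}0.npz',p=p,X=cloud(i,d),d=d)
print(manip.read_state())
a=np.vstack([cv2.imread('pics/scene0.png'),cv2.imread('pics/wrist0.png')]); cv2.imwrite('pics/both.png',cv2.resize(a,(480,600)))
E
```

```text
{'fovy': 43.004656817867186, 'cx': 308.19965921425506, 'cy': 197.25508408385872, 'eye': array([1633.45307099,  134.15396612, 1156.94608509]), 'orientation': array([-2.36079552e+00,  2.09197464e-03,  1.59623181e+00])}
{'fovy': 59.28159479642899, 'cx': 321.5273794875155, 'cy': 198.29209197068613, 'eye': array([550.15007392,  81.97079574, 384.2071614 ]), 'orientation': array([ 2.85605813e+00,  1.43921437e-03, -1.74361135e-04])}
{'clock': 0.1, 'joints': array([-6.66084632e-02,  3.00401034e-01,  1.52149582e+00, -2.20641894e-05,
        1.32071254e+00, -6.65932146e-02]), 'qd': array([-0.00050688, -0.00180437, -0.00078666, -0.00088171, -0.00020058,
        0.00062861]), 'effort': array([ 1.84928511e-03, -5.32644153e+01, -3.53284299e+01,  7.10431044e-02,
        2.34944851e-02, -7.30603051e-05]), 'eef_pos': array([5.49766598e+02, 2.11009269e-03, 2.01560837e+02]), 'eef_rot': array([-3.14057675e+00, -4.63326528e-05,  1.57078653e+00]), 'wrist_force': array([-0.95489462, -0.20933193,  0.37425489]), 'moment': array([-0.00739963, -0.01670715,  0.00110085]), 'finger_force': 0.0, 'finger_gap': 94.24253539254194}
```

View pics/scene0.png

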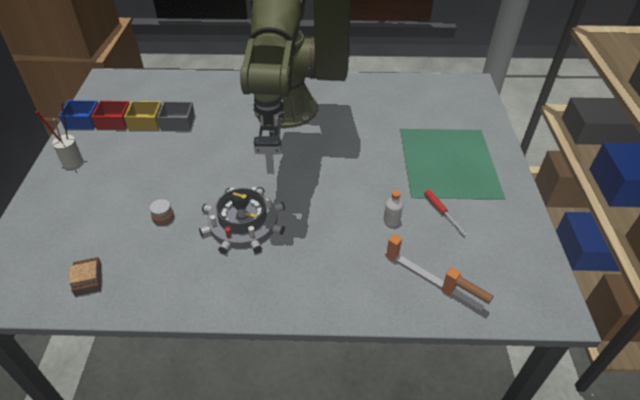

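View pics/wrist0.png

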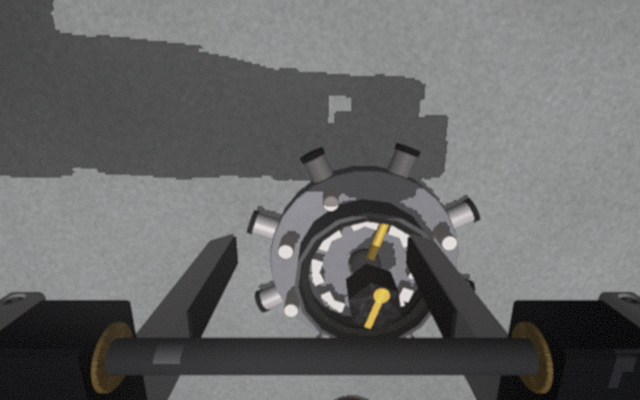

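The scene view shows the selector at about (242,215) px, with the jar at (161,211) and the glue at (394,210). The wrist view shows the knob at about (372,290), its yellow bar with the dot at (381,296), and the pointer at (380,240). The red stud is hidden here, and in the scene view it is at (228,232).

Run:
```python
from h import *
W=np.load('wrist0.npz');S=np.load('scene0.npz')
for nm,Z in (('w',W),('s',S)):
    p=cv2.cvtColor(Z['p'],cv2.COLOR_BGR2HSV);X=Z['X'];h,s,v=[p[...,k].astype(int) for k in range(3)]
    roi=(np.hypot(X[...,0]-620,X[...,1]+40)<260)
    y=roi&(h>18)&(h<32)&(s>140)&(v>120)&(X[...,2]>20)
    r=roi&((h<8)|(h>172))&(s>140)&(v>80)&(X[...,2]>35)&(X[...,2]<75)
    for t,m in (('yellow',y),('red',r)):
        n,l,st,c=cv2.connectedComponentsWithStats(m.astype(np.uint8))
        for k in range(1,n):
            if st[k,4]>6:
                Q=X[l==k]; q=np.median(Q,0); a=Q[:,:2]-Q[:,:2].mean(0); e=np.linalg.svd(a,full_matrices=False)[2][0]
                print(nm,t,st[k,4],c[k].round(),q.round(1),'dir',np.degrees(np.arctan2(e[1],e[0])).round(1),Q.min(0).round(),Q.max(0).round())
    # drum top annulus circle fit, knob top
    k=roi&(abs(X[...,2]-116)<6); print(nm,'knobtop',k.sum(),X[k].mean(0).round(1) if k.any() else '')
    k=roi&(abs(X[...,2]-75)<3); Q=X[k]
    if len(Q)>20:
        from scipy.optimize import least_squares
        f=least_squares(lambda c:np.hypot(Q[:,0]-c[0],Q[:,1]-c[1])-71,[620,-40],loss='soft_l1'); print('wall',len(Q),f.x.round(1))
```

```text
w yellow 238 [378. 238.] [608.3 -58.8  47.6] dir -88.2 [550. -82.  44.] [618.  82. 384.]
w yellow 411 [377. 305.] [597.1 -90.4 117.6] dir -81.7 [ 550. -117.  115.] [608.  82. 384.]
w knobtop 2085 [596.1 -94.5 116.2]
wall 1404 [596.2 -95.7]
s yellow 24 [240. 195.] [598.1 -89.2 116.3] dir -111.1 [ 589. -114.  114.] [610. -77. 121.]
s red 16 [227. 229.] [ 680.8 -123.7   62.4] dir 26.3 [ 659. -136.   39.] [ 689. -118.   70.]
s knobtop 161 [600.7 -93.6 115.1]
wall 172 [599.7 -93.8]
```

Request:
step_arm(
  series=[24,-32,0,0,0,23,-32,0,0,0,0,-31,0,0,0,0,0,0,0,0,0,0,0,0,0],
)

```text
clock: 0.72
eef_pos: [596.8, -94.4, 201.9]
eef_rot: [-3.141, -0.0, 1.571]
wrist_force: [-0.4, 1.3, -0.1]
finger_gap: 94.2
finger_force: 0.0
```

Run:
```python
from h import *
s=manip.read_state();print(s['eef_pos'],s['eef_rot'],s['wrist_force'])
i,p,d=cam('wrist');X=cloud(i,d);cv2.imwrite('pics/w1.png',p);np.savez('w1.npz',p=p,X=X,d=d)
H=cv2.cvtColor(p,cv2.COLOR_BGR2HSV);h,sa,v=[H[...,k].astype(int) for k in range(3)]
C=np.array([597,-95]); ok=(d>0)&(np.hypot(X[...,0]-597,X[...,1]+95)<150)
from scipy.optimize import least_squares
Q=X[ok&(abs(X[...,2]-75)<2.5)]
if len(Q)>50: C=least_squares(lambda c:np.hypot(Q[:,0]-c[0],Q[:,1]-c[1])-71,C,loss='soft_l1').x
print('wall',len(Q),C)
K=X[ok&(X[...,2]>112)&(X[...,2]<125)&(np.hypot(X[...,0]-597,X[...,1]+95)<35)][:,:2].astype(np.float32)
# hexagon centre and orientation
(c,sz,a)=cv2.minAreaRect(K);print('knob',len(K),K.mean(0),c,sz,a)
y=ok&(h>18)&(h<32)&(sa>120)&(v>100)
for nm,m in (('ptr',y&(X[...,2]<75)),('bar',y&(X[...,2]>110))):
    Q=X[m]
    if len(Q)<5: continue
    b=np.median(Q,0)[:2];a=Q[:,:2]-b;e=np.linalg.svd(a,full_matrices=False)[2][0]
    print(nm,len(Q),np.median(Q,0),'dir',np.degrees(np.arctan2(e[1],e[0])),'from C',np.degrees(np.arctan2(*(b-C)[::-1])))
r=ok&((h<8)|(h>172))&(sa>120)&(v>60)&(X[...,2]>55)&(X[...,2]<72)
q=np.median(X[r],0);print('red',r.sum(),q,np.degrees(np.arctan2(*(q[:2]-C)[::-1])))
```

```text
[596.84277084 -94.44320326 201.85708532] [-3.14118449e+00 -2.88777870e-04  1.57082636e+00] [-0.38695541  1.26174308 -0.05873224]
wall 2391 [596.49885958 -96.28420611]
knob 2543 [596.4292   -95.715004] (596.3927001953125, -96.44577026367188) (44.01424026489258, 50.27292251586914) 10.821131706237793
ptr 322 [608.93423066 -59.71139837  47.69679189] dir -108.99903796417891 from C 71.22110110568798
bar 490 [597.2890025  -88.12958623 117.59959614] dir -137.1816870178206 from C 84.46559529370984
red 191 [ 678.66943333 -123.84911279   63.80482841] -18.544521588546225
```

View pics/w1.png

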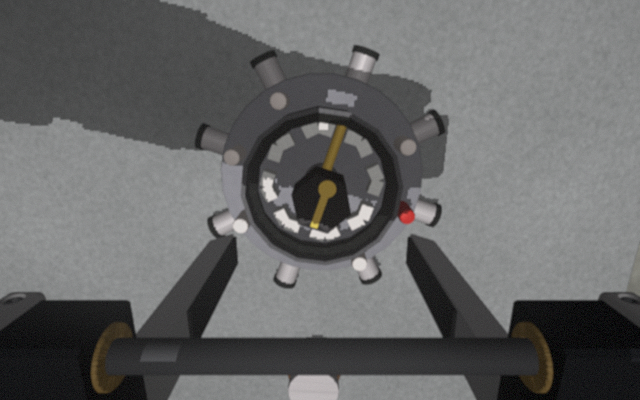

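The image shows the pointer at (335,150) and the red stud at (407,215). The pointer is at 71° and the red stud at -18.6°, so I turn 90° clockwise. One pair of flats has its normal at about 11°, so I align to that and descend.

Request:
step_arm(
  series=[-0.5,-1.8,-20,0.1,0,0,0,-25,0.09,0,0,0,-25,0,0,0,0,-15,0,0,0,0,-7,0,0,0,0,0,0,0,0,0,0,0,0],
  squeeze=30,
)

```text
clock: 1.65
eef_pos: [596.9, -96.8, 110.9]
eef_rot: [3.14, 0.0, 1.761]
wrist_force: [0.4, 0.4, 0.3]
finger_gap: 94.2
finger_force: 0.0
```

Request:
step_arm(
  series=[0,0,0,0,0.4,0,0,0,0,0.5,0,0,0,0,0.6,0,0,0,0,0.7,0,0,0,0,0.8,0,0,0,0,0.8,0,0,0,0,0.8,0,0,0,0,0.8],
)

```text
clock: 2.65
eef_pos: [596.5, -96.8, 110.1]
eef_rot: [3.142, 0.0, 1.761]
wrist_force: [0.8, 0.2, 0.7]
finger_gap: 43.1
finger_force: 30.0
```

Run:
```python
from h import *
s=manip.read_state();print(s['eef_pos'],s['eef_rot'],s['wrist_force'],s['moment'],s['finger_gap'],s['finger_force'])
```

```text
[596.51880634 -96.78396839 110.05068422] [3.14151640e+00 1.16105761e-05 1.76084948e+00] [0.78113719 0.1827523  0.65298785] [-0.02590066 -0.10949972  0.05098809] 43.097197757685684 29.999679923057556
```

Request:
step_arm(
  series=[0,0,1,0,0.8,0,0,2,0,0.8,0,0,2,0,0.8,0,0,2,0,0.8,0,0,0,0,0.8,0,0,0,0,0.8],
)

```text
clock: 3.4
eef_pos: [596.4, -96.8, 116.9]
eef_rot: [-3.141, -0.0, 1.761]
wrist_force: [0.7, 0.1, -8.6]
finger_gap: 42.7
finger_force: 30.0
```

Request:
step_arm(
  series=[0,0,0.5,0,0.8,0,0,0.5,0,0.8,0,0,0,0,0.8],
)

```text
clock: 3.78
eef_pos: [596.4, -96.8, 118.0]
eef_rot: [-3.141, -0.0, 1.761]
wrist_force: [-0.1, 1.1, -8.1]
finger_gap: 42.9
finger_force: 30.0
```

Request:
step_arm(
  series=[0,0,0.5,0,0.8,0,0,0,0,0.8,0,0,0,0,0.8],
)

```text
clock: 4.15
eef_pos: [596.5, -96.8, 118.5]
eef_rot: [-3.142, -0.0, 1.761]
wrist_force: [0.3, -0.0, -8.3]
finger_gap: 43.0
finger_force: 30.0
```

Request:
step_arm(
  series=[0,0,0.5,0,0.8,0,0,0,0,0.8,0,0,0,0,0.8],
)

```text
clock: 4.53
eef_pos: [596.5, -96.8, 119.0]
eef_rot: [-3.142, -0.0, 1.761]
wrist_force: [1.5, -1.6, -7.8]
finger_gap: 43.2
finger_force: 30.0
```

Request:
step_arm(
  series=[0,0,0.5,0,0.8,0,0,0,0,0.8,0,0,0,0,0.8],
)

```text
clock: 4.9
eef_pos: [596.5, -96.8, 119.5]
eef_rot: [-3.142, 0.0, 1.761]
wrist_force: [0.3, 1.2, -7.7]
finger_gap: 42.9
finger_force: 30.0
```

Request:
step_arm(
  series=[0,0,0.5,0,0.8,0,0,0,0,0.8,0,0,0,0,0.8],
)

```text
clock: 5.28
eef_pos: [596.5, -96.8, 120.1]
eef_rot: [3.142, 0.0, 1.761]
wrist_force: [0.5, 0.3, -8.5]
finger_gap: 43.1
finger_force: 30.0
```

Request:
step_arm(
  series=[0,0,0.5,0,0.8,0,0,0,0,0.8,0,0,0,0,0.8],
)

```text
clock: 5.65
eef_pos: [596.5, -96.8, 120.6]
eef_rot: [3.142, 0.0, 1.761]
wrist_force: [-0.9, -0.9, -9.9]
finger_gap: 43.3
finger_force: 30.0
```

```bash
cat >> h.py <<'E'
def feel(n=6):
    F=[]
    for _ in range(n):
        i,p,d=cam('wrist'); s=manip.read_state(); F.append(np.r_[s['wrist_force'],s['moment']])
    X=cloud(i,d); C=np.array([596.5,-96.3]); r=np.hypot(X[...,0]-C[0],X[...,1]-C[1])
    K=(r<24)&(X[...,2]>105)&(X[...,2]<150)&(d>0)
    H=cv2.cvtColor(p,cv2.COLOR_BGR2HSV); y=(abs(H[...,0].astype(int)-25)<8)&(H[...,1]>120)&(H[...,2]>80)&(d>0)&(r<75)&(r>26)&(X[...,2]<80)
    print('F',np.mean(F,0).round(2),'sd',np.std(F,0).round(2)[2],'z',s['eef_pos'][2].round(2),'yaw',s['eef_rot'][2].round(3),'t',s['clock'],'knobz',np.median(X[K][:,2]).round(2),K.sum())
    if y.sum()>5:
        q=np.median(X[y],0); print('ptr',y.sum(),q.round(1),'ang',np.degrees(np.arctan2(q[1]-C[1],q[0]-C[0])).round(1))
    return p
E
python3 - <<'E'
from h import *
cv2.imwrite('pics/w2.png',feel())
E
```

```text
F [ 0.16  0.13 -9.05  0.02 -0.14 -0.01] sd 0.33 z 120.54 yaw 1.761 t 5.95 knobz 126.54 6105
ptr 614 [610.1 -54.8  57.7] ang 71.8
```

Request:
step_arm(
  series=[0,0,0.5,0,0.8,0,0,0,0,0.8,0,0,0,0,0.8],
)

```text
clock: 6.32
eef_pos: [596.5, -96.8, 121.0]
eef_rot: [-3.142, -0.0, 1.761]
wrist_force: [1.7, -0.3, -9.4]
finger_gap: 43.3
finger_force: 30.0
```

Request:
step_arm(
  series=[0,0,0.5,0,0.8,0,0,0,0,0.8,0,0,0,0,0.8],
)

```text
clock: 6.7
eef_pos: [596.4, -96.7, 121.5]
eef_rot: [-3.141, -0.0, 1.761]
wrist_force: [0.3, -0.1, -10.5]
finger_gap: 43.0
finger_force: 30.0
```

```bash
python3 -c "
from h import *
feel()"
```

```text
F [  0.6    0.69 -10.71   0.11  -0.23   0.  ] sd 0.46 z 121.49 yaw 1.761 t 7.0 knobz 127.49 6108
ptr 611 [610.1 -55.1  58.6] ang 71.7
```

Request:
step_arm(
  series=[0,0,0.4,0,0.8,0,0,0,0,0.8],
)

```text
clock: 7.25
eef_pos: [596.4, -96.7, 121.8]
eef_rot: [-3.141, -0.0, 1.761]
wrist_force: [0.5, 1.0, -12.6]
finger_gap: 42.6
finger_force: 30.0
```

```bash
python3 -c "
from h import *
feel()"
```

```text
F [  1.42   1.38 -13.14   0.26  -0.32   0.02] sd 0.43 z 121.83 yaw 1.761 t 7.55 knobz 127.75 6106
ptr 612 [610.1 -54.8  58.9] ang 71.8
```

Request:
step_arm(
  series=[0,0,-1,0,0.8,0,0,-1.1,0,0.8,0,0,0,0,0.8,0,0,0,-0.05,0.8,0,0,0,-0.1,0.8,0,0,0,-0.1,0.8,0,0,0,-0.1,0.8,0,0,0,-0.05,0.8,0,0,0,0,0.8],
)

```text
clock: 8.68
eef_pos: [596.4, -96.8, 119.9]
eef_rot: [-3.141, 0.0, 1.361]
wrist_force: [-1.1, 0.2, -8.2]
finger_gap: 43.3
finger_force: 30.0
```

```bash
python3 -c "
from h import *
feel()"
```

```text
F [-1.   -0.26 -8.62  0.06  0.23  0.14] sd 0.82 z 119.86 yaw 1.361 t 8.975 knobz 125.92 6107
ptr 589 [621.5 -61.3  57.1] ang 54.4
```

Request:
step_arm(
  series=[0,0,0,-0.1,0.8,0,0,0,-0.1,0.8,0,0,0,-0.1,0.8,0,0,0,-0.1,0.8,0,0,0,-0.1,0.8,0,0,0,-0.1,0.8,0,0,0,0,0.8],
)

```text
clock: 9.85
eef_pos: [596.4, -96.7, 119.8]
eef_rot: [-3.141, 0.0, 0.762]
wrist_force: [-1.7, 1.1, -8.6]
finger_gap: 42.9
finger_force: 30.0
```

Request:
step_arm(
  series=[0,0,0,-0.1,0.8,0,0,0,-0.1,0.8,0,0,0,-0.1,0.8,0,0,0,-0.1,0.8,0,0,0,-0.1,0.8,0,0,0,-0.05,0.8,0,0,0,0,0.8],
)

```text
clock: 10.72
eef_pos: [596.4, -96.6, 119.8]
eef_rot: [-3.141, 0.0, 0.213]
wrist_force: [-1.5, 2.3, -9.0]
finger_gap: 42.7
finger_force: 30.0
```

```bash
python3 -c "
from h import *
cv2.imwrite('pics/w3.png',feel())"
```

```text
F [-2.23  2.64 -8.6   0.75  0.57  0.15] sd 0.32 z 119.81 yaw 0.212 t 11.025 knobz 125.84 6054
ptr 584 [ 638.9 -104.8   57. ] ang -11.3
```

View pics/w3.png

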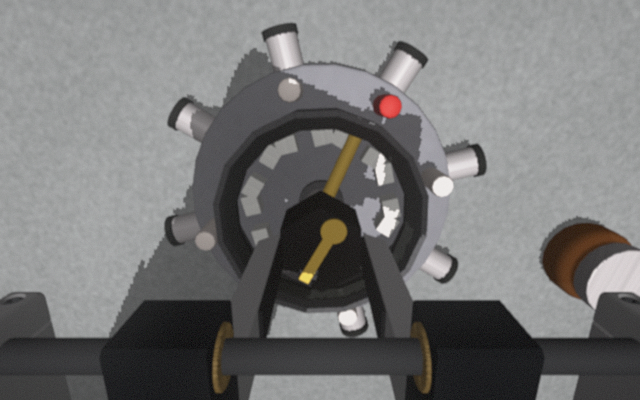

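The pointer, seen at (350,160), is about 7° short of the red stud at (390,105). I turn on 0.12 rad and check.

Request:
step_arm(
  series=[0,0,0,-0.06,0.8,0,0,0,-0.06,0.8,0,0,0,0,0.8,0,0,0,0,0.8],
)

```text
clock: 11.52
eef_pos: [596.5, -96.7, 119.8]
eef_rot: [-3.141, -0.0, 0.092]
wrist_force: [-2.6, 2.6, -8.0]
finger_gap: 42.9
finger_force: 30.0
```

```bash
python3 -c "
from h import *
feel()"
```

```text
F [-2.14  3.37 -8.72  0.98  0.56  0.15] sd 0.37 z 119.83 yaw 0.091 t 11.825 knobz 125.85 6049
ptr 607 [ 638.1 -110.    57. ] ang -18.2
```

Request:
step_arm(
  series=[0,0,-0.5,0,0.8,0,0,-0.5,0,0.8,0,0,-0.5,0,0.8,0,0,-0.5,0,0.8,0,0,-0.5,0,0.8,0,0,0,0,0.8],
)

```text
clock: 12.58
eef_pos: [596.5, -96.8, 117.3]
eef_rot: [-3.142, 0.0, 0.091]
wrist_force: [-2.0, 3.7, -7.9]
finger_gap: 43.0
finger_force: 30.0
```

Request:
step_arm(
  series=[0,0,-0.5,0,0.8,0,0,-0.5,0,0.8,0,0,0,0,0.8],
)

```text
clock: 12.95
eef_pos: [596.5, -96.8, 116.4]
eef_rot: [-3.142, -0.0, 0.091]
wrist_force: [-1.6, 3.3, -7.6]
finger_gap: 43.2
finger_force: 30.0
```

```bash
python3 -c "
from h import *
feel()"
```

```text
F [-2.01  3.93 -8.12  1.05  0.58  0.14] sd 0.57 z 116.39 yaw 0.091 t 13.25 knobz 122.43 6017
ptr 603 [ 637.9 -110.    53.5] ang -18.3
```

Request:
step_arm(
  series=[0,0,-0.7,0,0.8,0,0,-0.7,0,0.8,0,0,-0.7,0,0.8,0,0,0,0,0.8],
)

```text
clock: 13.75
eef_pos: [596.5, -96.8, 114.2]
eef_rot: [-3.142, 0.0, 0.091]
wrist_force: [-2.3, 4.4, -7.2]
finger_gap: 43.3
finger_force: 30.0
```

Request:
step_arm(
  series=[0,0,-0.7,0,0.8,0,0,-0.7,0,0.8,0,0,-0.7,0,0.8,0,0,0,0,0.8],
)

```text
clock: 14.25
eef_pos: [596.5, -96.8, 112.1]
eef_rot: [-3.142, 0.0, 0.091]
wrist_force: [-1.8, 3.5, -6.7]
finger_gap: 43.3
finger_force: 30.0
```

```bash
python3 -c "
from h import *
feel()"
```

```text
F [-2.15  4.08 -7.06  1.09  0.57  0.15] sd 0.64 z 112.14 yaw 0.091 t 14.55 knobz 118.32 6012
ptr 597 [ 637.8 -109.9   49.4] ang -18.3
```

Request:
step_arm(
  series=[0,0,-0.6,0,0.8,0,0,-0.6,0,0.8,0,0,-0.5,0,0.8,0,0,0,0,0.8],
)

```text
clock: 15.05
eef_pos: [596.5, -96.8, 110.4]
eef_rot: [-3.142, -0.0, 0.091]
wrist_force: [-3.0, 3.8, -6.7]
finger_gap: 42.6
finger_force: 30.0
```

Request:
step_arm(
  series=[0,0,-0.3,0,0.8,0,0,0,0,0.8],
)

```text
clock: 15.3
eef_pos: [596.5, -96.8, 110.2]
eef_rot: [3.142, -0.0, 0.091]
wrist_force: [-1.6, 4.3, -4.2]
finger_gap: 43.0
finger_force: 30.0
```

```bash
python3 -c "
from h import *
feel()"
```

```text
F [-1.89  3.49 -5.66  1.1   0.58  0.13] sd 0.25 z 110.22 yaw 0.091 t 15.6 knobz 116.35 5995
ptr 592 [ 637.8 -109.9   47.5] ang -18.2
```

Request:
step_arm(
  series=[0,0,-0.2,0,0.8,0,0,0,0.05,0.8,0,0,0,0.04,0.8,0,0,0,0,0.8,0,0,0,0,0.5,0,0,0,0,0.3,0,0,0,0,0,0,0,0,0,0,0,0,0,0,0,0,0,0,0,0],
)

```text
clock: 16.85
eef_pos: [596.5, -96.8, 109.9]
eef_rot: [3.142, -0.0, 0.181]
wrist_force: [0.2, 0.3, 0.6]
finger_gap: 92.2
finger_force: 0.0
```

```bash
python3 -c "
from h import *
feel(2)"
```

```text
F [-0.02 -0.02 -0.42  0.09  0.09 -0.03] sd 0.51 z 109.94 yaw 0.181 t 16.95 knobz 116.23 5392
ptr 600 [ 637.7 -109.7   47.4] ang -18.1
```

Released cleanly. I retreat upward and take a last look.

Request:
step_arm(
  series=[0,0,8,0,0,0,0,22,0,0,0,0,30,0,0,0,0,30,0,0,0,0,20,0,0,0,0,0,0,0,0,0,0,0,0],
)

```text
clock: 17.82
eef_pos: [596.2, -96.7, 219.1]
eef_rot: [-3.141, 0.001, 0.181]
wrist_force: [0.4, -0.6, -0.5]
finger_gap: 94.1
finger_force: 0.0
```

```bash
python3 -c "
from h import *
cv2.imwrite('pics/w4.png',feel(2))"
```

```text
F [-0.15 -0.78 -0.42  0.07  0.13 -0.  ] sd 0.13 z 218.87 yaw 0.181 t 17.925 knobz 116.26 2310
ptr 286 [ 637.6 -109.9   47.4] ang -18.3
```

View pics/w4.png

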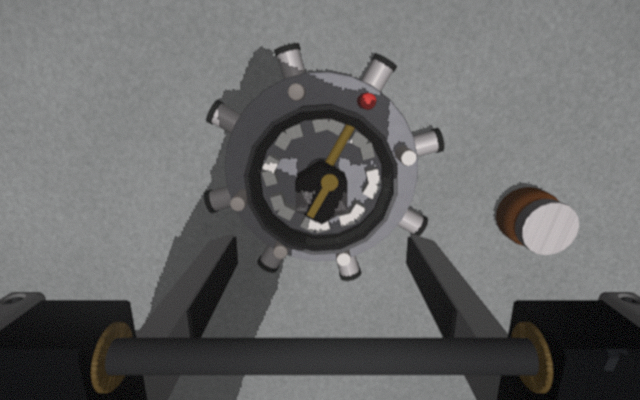

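The pointer, seen at (343,140), lines up with the red stud at (368,100). It is at the same height as at the start (47.4 mm against 47.6), so it is home.

```bash
python3 -c "
from cell import manip
print(manip.sign_off())"
```

```text
the job is handed in; nothing more can be done
None
```

The distributor is switched to the red-stud port: the pointer went 90° clockwise and measures fully home in that notch, the knob is released, and the job was handed in at about 18 s. The heaviest touch on the lip was about 4 N, and the glue bottle, jar and screwdriver were left alone.

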